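# Set the flow sleeve, then shut the purge valve and back it off two turns

### The job

Ready the pump line for purging: first turn the clicking scale sleeve on the flow regulator to its number 4 (the row of four dots) and let go of it. Then wind the handwheel valve clockwise by its crank handle until it is fully shut against its stop, and back it off exactly two full turns. Finish while holding: keep the crank handle pinched in the gripper at two turns open, do not let go, and leave the sleeve at 4 and the glassware, tray and tools where they are.

Things in the scene. Friction and masses are not known exactly. Their poses are not given: they have to be found in the camera images.
- valve_base: Fixed purge valve: steel block 70 mm wide on a dark foot, a brass bonnet, and on a vertical stem a flat dark steel handwheel (112 mm over the rim; rim and hub tops 89 to 90 mm above the bench) with one upright black crank handle on its rim. Origin on the bench under the wheel's axis; z up.
- valve_wheel (a joint): Turn of the handwheel, rad: 0 = shut against its hard stop; grows anticlockwise seen from above as it opens; one turn 6.283, travel 0 to 22. At value q the crank handle's axis is 50 mm from the wheel's axis, at angle q anticlockwise from valve_base's own x axis. Friction 0.12 N m (2.5 N at the handle), no spring: it stays where left.
- crank: Black upright crank handle on the handwheel's rim: round grip 16 mm in diameter, 42 mm tall, free to revolve on its own axis, so a gripper pinching it can carry it round without turning itself. Origin on its axis at its foot, 91 mm above the bench (the rim's top is 2 mm lower); top at 133 mm. It goes round with the wheel.
- regulator_base: Fixed flow regulator: dark foot, round grey housing, aluminium scale plate 132 mm across, its face 32 mm above the bench, with six radial rows of black dots: one dot, two ... six, clockwise seen from above, 0.5 rad apart. Origin on the bench under the sleeve's axis; the row of n dots lies at 4.392 - 0.5 (n - 1) rad anticlockwise from its own x axis.
- sleeve (a joint): Turn of the scale sleeve, rad, growing clockwise seen from above: 0 at the one-dot row, 0.5 two dots, 1.0 three, 1.5 four, 2.0 five, 2.5 six. It clicks into a detent at each row (about 0.06 N m to turn out of one) and settles in the nearest when let go.
- sleeve_top (a point): Centre of the top face of the scale sleeve, on its axis, 79 mm above the bench. The sleeve is an upright fluted grey cylinder 34 mm in diameter, gripped over its upper 38 mm; below is a skirt 42 mm across with a small black pointer at the chosen row of dots; a white line on top points the same way.
- solvent_bottle: clear glass bottle, 86 mm across, 150 mm tall, blue cap, standing; bystander, to be left alone; origin at the centre of its underside
- amber_bottle: amber glass bottle, 70 mm across, 140 mm tall, standing; bystander, to be left alone; origin at the centre of its underside
- beaker: open glass beaker, 68 mm across, 80 mm tall, standing; bystander, to be left alone; origin at the centre of its underside
- vial: small closed amber vial, 24 mm across, 40 mm tall, standing; bystander, to be left alone; origin at the centre of its underside
- vial_tray: clear open tray of four vials, 80 x 60 mm, 45 mm tall with the vials; bystander, to be left alone; origin at the centre of its underside
- spanner: steel spanner 140 mm long lying flat; bystander, to be left alone; origin at the centre of its underside
- marker: white and black marker pen 122 mm long, 15 mm thick, lying flat; bystander, to be left alone; origin at the centre of its underside
Things that resemble listed ones, but are neither listed nor needed, are in the scene too. What is shaped like the valve_base but purple is not meant.

How it is judged:
On the way, in this order (a step that is already met when the one before it is completed fails the run):
1. the sleeve stands in the detent of four dots, let go (value of joint sleeve between 1.35 and 1.65 rad and contact force between the fingers and regulator_base below 0.2 N), for 0.2 s.
2. the valve is fully shut against its stop (value of joint valve_wheel below 0.06 rad), for 0.1 s.
3. the valve is open two turns with the crank handle in the gripper (value of joint valve_wheel between 12.3664 and 12.7664 rad and contact force between the fingers and crank above 1 N and horizontal distance between the grasp point and crank below 0.03 m), for 0.2 s.
At the end, for the whole second after the job is handed in: The valve stands 12.57 rad (two turns) open from its stop, within 0.2 rad, and still; the fingers press on the crank handle with over 1 N with the TCP within 30 mm of its axis seen from above; the sleeve is at 1.5 rad (four dots) within 0.15 (all of step 3 and velocity of joint valve_wheel between -0.1 and 0.1 rad/s and value of joint sleeve between 1.35 and 1.65 rad); the arm keeps its last pose, push and grip.
It fails at once if a bystander on the bench is pushed over 30 mm away (distance of any of solvent_bottle, amber_bottle, beaker, vial, vial_tray, spanner, marker from where it was at the start of the episode above 0.03 m).
It fails at once if a bottle, the beaker, the vial or the tray is tipped (angle between any of solvent_bottle, amber_bottle, beaker, vial, vial_tray's own z axis and vertical above 0.5 rad).
It also fails if it takes over 72 s, if anything falls off the work surface, if the arm or the gripper's body presses on something with over 40 N, if the wrist force passes 120 N, or if a joint passes its speed limit or range.

### The arm

A 6-joint arm with a two-finger parallel gripper is mounted at the origin on the work surface. World frame = base frame: x ahead of the robot, y to its left, z up, the work surface at z = 0. Lengths are in m, angles in rad, forces in N, time in s.
With the tool pointing down it reaches from about 0.2 to 0.875 m from the base axis. Payload 3.4 kg.
Tool frame: the origin (TCP) lies between the finger pads, 19 mm behind the fingertips; this is the grasp point; z points along the fingers, y is the line along which they close (so a half turn about z gives the same grasp; the last joint's range is limited). The gripper opens to 94 mm and grips with 3 to 60 N. Pads are 16 mm wide; open, the fingers measure 119 mm over their backs; the gripper's body (75 mm by 177 mm) begins 78 mm behind the grasp point.
Start: joints at [1.195, 0.276, 1.505, -0, 1.361, -0.121], TCP at [0.145, 0.556, 0.224] pointing down, gripper open.
Joint ranges: [-2.89, 2.89], [-0.75, 2.08], [0.22, 2.7], [-1.18, 4.32], [0.11, 2.71], [-2.7, 2.7]. Speed limits (rad/s): [2.57, 2.57, 3.14, 3.14, 3.14, 3.14].

### API

Orientations are given as a unit quaternion [w, x, y, z].
In Python, from plant import r, gripper_to, inverse_kinematics, vision, models, telemetry gives the robot as it stands. Calls block until the motion is done:
- r.move_to(position, orientation): joint-space move of the TCP to a pose.
- r.move_l(position, rot=None, vel=0.15, guard=None): straight line of the TCP; rot=None keeps the orientation; vel is the mean speed in m/s. With guard (N) it stops when the force on the tool has changed by that much, and returns True; else False.
- r.movej(angles): joint-space move.
- gripper_to(opening, f_grip=None): finger opening in m; f_grip is the grip in N (None keeps the last); returns when the fingers have stopped.
- r.hold(seconds).
- inverse_kinematics(position, orientation): joint angles nearest the present ones, or None.
- vision.snapshot(name): name is "side" or "top" or "wrist"; returns the picture (420x560x3 uint8, red, green, blue); there is no depth.
- vision.get_calibration(name): a dict with "fx", "fy", "cx", "cy" (pixels), "position" and "orientation" of the camera in the world. Camera axes: x right, y down, z forward; pixel columns grow to the right and rows downward; lengths in m; the calibration is good to about 2 mm. A picture is of the moment at which its call begins: read the wrist's pose just before it. get_calibration takes no time and is no camera call; for the wrist camera it gives the pose at the moment of the call.
A pose or a line that the arm cannot do raises r.PlanningError and nothing moves.
- r.sign_off(): hands the job in; it is judged then, once.
Trained networks look in the newest picture that a camera, given by its name, has taken for a name from the list of things; names that differ only in an ending like _2 or _b are one class to them, and where a whole thing is asked for, a point or a joint stands for the part that bears it (a point fixed in the world has none). Each returns a list of dicts, best first, with "score" (0 to 1); they miss things now and then, are a little off and sometimes report something else, mostly with a low value. They report only what shows in the picture. A call takes as long as a camera call. They do not tell look-alikes from the thing itself.
- models.boxes_of(thing, camera): "at" ([x, y, z] in m, in world coordinates, good to about 4 mm: the middle of the surface that is visible of it).
- models.regions_of(thing, camera): "pixels" (420x560 bool, what is visible of it).
- models.mark_of(thing, camera): "at" ([x, y, z] in m, in world coordinates, good to about 4 mm: a listed point, or the origin of a listed thing).
Readings, each from a call of its own:
- telemetry.current_t(): time.
- telemetry.current_joints(): joint angles.
- telemetry.current_dq(): joint speeds.
- telemetry.current_joint_efforts(): joint torques, N m.
- telemetry.current_ee_pos(): TCP position.
- telemetry.current_tool_rot(): TCP orientation.
- telemetry.current_wrist_force(): force on the tool from outside, world axes, zero at the start.
- telemetry.current_torque(): the same for the moment, N m.
- telemetry.current_opening(): finger opening in m.
- telemetry.current_finger_force(): force on a finger pad.
Only numpy, scipy, OpenCV 4.12 (cv2) and the standard library are available. Lean on these libraries where they do the work, as an engineer would, in place of code of your own. Each camera call takes 0.05 s, during which the arm holds its last target. There are 200 camera calls.

## Working session

There is one attempt and no reset: what is moved stays moved. The work goes in short steps, each a Python script; the robot and the scene stay as the last script left them, time stands still between calls to the robot, and variables do not carry over. Pictures are saved under pics/ and viewed, at most 10 in all, crops included, and the job is handed in when it is done.

```bash
ls; mkdir -p pics; python3 - <<'E'
from plant import r, gripper_to, inverse_kinematics, vision, models, telemetry
import cv2,numpy as np
for c in ("top","side"):
    im=vision.snapshot(c); cv2.imwrite(f"pics/{c}0.png",im[:,:,::-1])
    k=vision.get_calibration(c); print(c,{a:np.round(b,3) for a,b in k.items()})
    for t in ("valve_base","crank","regulator_base","sleeve_top","solvent_bottle","amber_bottle","beaker","vial","vial_tray","spanner","marker"):
        print(t,[(np.round(d["at"],3).tolist(),round(d["score"],2)) for d in models.mark_of(t,c)])
print(telemetry.current_t(),telemetry.current_tool_rot())
E
```

```text
pics
top {'fx': np.float64(427.292), 'fy': np.float64(427.292), 'cx': np.float64(273.158), 'cy': np.float64(211.585), 'position': array([0.379, 0.011, 1.048]), 'orientation': array([-0.045,  0.706, -0.705,  0.051])}
valve_base [([0.542, -0.164, 0.003], 0.84), ([0.715, -0.186, -0.003], 0.69)]
crank [([0.763, -0.162, 0.091], 0.49)]
regulator_base [([0.597, 0.202, -0.001], 0.71)]
sleeve_top [([0.601, 0.202, 0.08], 0.63)]
solvent_bottle [([0.71, 0.353, 0.003], 0.92)]
amber_bottle [([0.727, -0.362, 0.002], 0.8)]
beaker [([0.737, -0.015, 0.001], 0.79)]
vial [([0.441, -0.027, 0.001], 0.62)]
vial_tray [([0.55, 0.005, -0.002], 0.93)]
spanner [([0.323, 0.271, 0.003], 0.81)]
marker [([0.363, -0.251, 0.004], 0.56)]
side {'fx': np.float64(381.928), 'fy': np.float64(381.928), 'cx': np.float64(280.375), 'cy': np.float64(210.513), 'position': array([0.372, 0.735, 0.551]), 'orientation': array([ 0.059, -0.091,  0.872, -0.477])}
valve_base [([0.537, -0.163, 0.003], 0.8), ([0.715, -0.183, -0.0], 0.71), ([0.6, 0.208, 0.077], 0.6)]
crank [([0.764, -0.162, 0.092], 0.66), ([0.508, -0.2, 0.091], 0.47)]
regulator_base [([0.597, 0.206, -0.004], 0.9), ([0.538, -0.162, 0.002], 0.38)]
sleeve_top [([0.603, 0.207, 0.077], 0.94)]
solvent_bottle [([0.712, 0.356, -0.0], 0.69)]
amber_bottle [([0.536, -0.163, 0.001], 0.71), ([0.731, -0.36, 0.001], 0.68)]
beaker [([0.733, -0.013, 0.0], 0.86)]
vial [([0.436, -0.023, 0.001], 0.58)]
vial_tray [([0.549, 0.014, 0.0], 0.64)]
spanner [([0.327, 0.268, 0.002], 0.9)]
marker [([0.603, 0.204, 0.08], 0.7), ([0.356, -0.249, 0.0], 0.55), ([0.439, -0.026, 0.0], 0.52)]
1.2 [1.32070196e-05 1.27043406e-01 9.91897157e-01 5.84984558e-05]
```

View pics/top0.png

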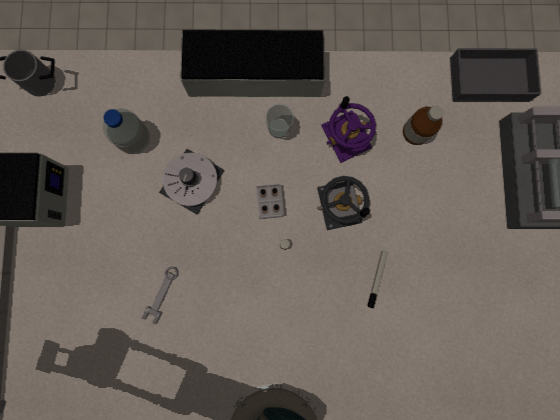

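View pics/side0.png

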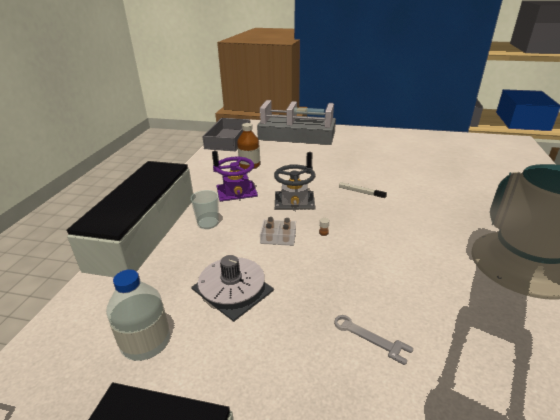

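The two pictures show the dark valve at top pixel (345,202), with its crank at (365,212) (world about (0.51,-0.20)), the purple decoy at (350,130), and the regulator at (190,178) with its pointer towards the lower left. I'll look at the regulator with the wrist camera next.

```bash
cat > h.py <<'E'
from plant import r, gripper_to, inverse_kinematics, vision, models, telemetry
import cv2,numpy as np
from scipy.spatial.transform import Rotation as R
def down(yaw): # tool z down, tool x at angle yaw
    return np.array([0,np.cos(yaw/2),np.sin(yaw/2),0])
def cam(n):
    k=vision.get_calibration(n); q=np.array(k["orientation"]); return k,R.from_quat(np.r_[q[1:],q[0]]).as_matrix()
def proj(P,n):
    k,M=cam(n); p=(np.asarray(P)-k["position"])@M
    return np.array([k["fx"]*p[0]/p[2]+k["cx"],k["fy"]*p[1]/p[2]+k["cy"]])
def unproj(uv,z,n,kM=None):
    k,M=kM or cam(n); d=M@np.array([(uv[0]-k["cx"])/k["fx"],(uv[1]-k["cy"])/k["fy"],1]); p=np.array(k["position"])
    return p+d*(z-p[2])/d[2]
E
python3 - <<'E'
from h import *
r.move_to([0.52,0.2,0.28],down(np.pi))
print(telemetry.current_t(),telemetry.current_joints())
k,M=cam("wrist");print(k,M)
im=vision.snapshot("wrist")
c=proj([.6,.204,.032],"wrist");print(c,proj([.6,.204,.079],"wrist"))
for t in ("sleeve_top","regulator_base"):
    print(t,[(np.round(d["at"],4).tolist(),round(d["score"],2)) for d in models.mark_of(t,"wrist")])
cv2.imwrite("pics/w1.png",im[:,:,::-1]); np.save("w1.npy",im)
for y in (0,.5,1,1.5,2,2.5,3,-.5,-1,-1.5,-2,-2.5):
    q=inverse_kinematics([.6,.204,.063],down(y)); print(y,None if q is None else np.round(q,2))
E
```

```text
3.0833 [ 2.43470981e-01  2.22830590e-01  1.44156523e+00  5.05581931e-04
  1.47745399e+00 -1.32831140e+00]
{'fx': 370.76210290774543, 'fy': 370.76210290774543, 'cx': 285.15065071849267, 'cy': 219.43366219735537, 'position': array([0.44425389, 0.20149486, 0.43997833]), 'orientation': array([0.09162204, 0.70042367, 0.70188079, 0.09151746])} [[-2.02417562e-03  9.66457799e-01  2.56817495e-01]
 [ 9.99997866e-01  2.06248168e-03  1.20201309e-04]
 [-4.13511886e-04  2.56817190e-01 -9.66459911e-01]]
[287.07813698 258.51389056] [287.28011562 274.58830068]
sleeve_top [([0.5987, 0.2042, 0.0767], 0.88)]
regulator_base [([0.5976, 0.204, -0.0016], 0.62)]
0 [ 0.22  0.48  1.6  -0.    1.06  1.79]
0.5 [ 0.22  0.48  1.6  -0.    1.06  1.29]
1 [ 0.22  0.48  1.6  -0.    1.06  0.79]
1.5 [ 0.22  0.48  1.6  -0.    1.06  0.29]
2 [ 0.22  0.48  1.6  -0.    1.06 -0.21]
2.5 [ 0.22  0.48  1.6  -0.    1.06 -0.71]
3 [ 0.22  0.48  1.6  -0.    1.06 -1.21]
-0.5 [ 0.22  0.48  1.6  -0.    1.06  2.29]
-1 None
-1.5 None
-2 [ 0.22  0.48  1.6  -0.    1.06 -2.49]
-2.5 [ 0.22  0.48  1.6  -0.    1.06 -1.99]
```

View pics/w1.png

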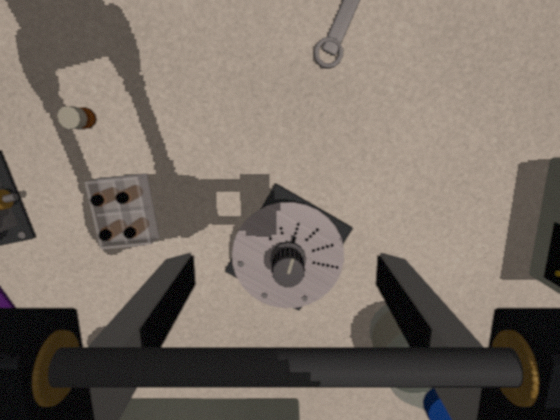

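The wrist picture shows the regulator plate centred at about (288,257), with the sleeve at (289,270), its white line pointing up, and the dot rows running from upper left to right. I'll enlarge it.

```bash
python3 - <<'E'
import cv2,numpy as np
im=np.load("w1.npy")[190:320,215:360,::-1]
im=cv2.resize(im,None,fx=4,fy=4,interpolation=cv2.INTER_CUBIC)
cv2.imwrite("pics/w1c.png",np.clip(im*1.6,0,255).astype(np.uint8))
E
```

```text
(no output)
```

View pics/w1c.png

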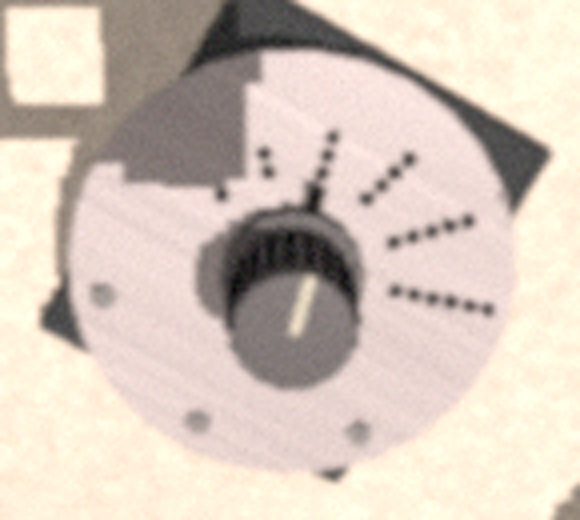

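The sleeve's pointer stands at the three-dot row (crop (322,170)), and the four-dot row is the next one clockwise (crop (385,180)). The sleeve therefore needs a 0.5 rad clockwise turn. I'll use the axis at (0.5985,0.2045).

```bash
python3 - <<'E'
from h import *
C=[.5985,.2045]; y0=1.2
r.move_to(C+[.16],down(y0)); gripper_to(.07)
print(r.move_l(C+[.064],vel=.1,guard=8),telemetry.current_ee_pos())
gripper_to(.02,20); print(telemetry.current_opening(),telemetry.current_finger_force())
r.move_l(C+[.064],rot=down(y0-.25)); r.move_l(C+[.064],rot=down(y0-.52)); 
print(telemetry.current_torque(),telemetry.current_wrist_force(),telemetry.current_t())
gripper_to(.07); r.move_l(C+[.2],vel=.2)
r.move_to([0.52,0.2,0.28],down(np.pi))
im=vision.snapshot("wrist"); np.save("w2.npy",im)
im=cv2.resize(im[190:320,215:360,::-1],None,fx=4,fy=4,interpolation=cv2.INTER_CUBIC)
cv2.imwrite("pics/w2c.png",np.clip(im*1.6,0,255).astype(np.uint8))
# then above valve
r.move_to([0.45,-0.165,0.28],down(np.pi))
im=vision.snapshot("wrist"); np.save("w3.npy",im); cv2.imwrite("pics/w3.png",im[:,:,::-1])
for t in ("crank","valve_base"):
    print(t,[(np.round(d["at"],4).tolist(),round(d["score"],2)) for d in models.mark_of(t,"wrist")])
for p in ([.539,-.1635,.09],[.508,-.2,.133],[.508,-.2,.091]): print(proj(p,"wrist"))
k,M=cam("wrist"); print(k["position"],M.tolist(),telemetry.current_t())
E
```

```text
False [0.59908816 0.20464344 0.06467506]
0.03396844687414613 19.999917447566986
[-0.5347516  -0.6261622   0.04923945] [ 5.23756638 -2.77481998 -0.75305861] 8.0583
crank [([0.5061, -0.2011, 0.095], 0.58)]
valve_base [([0.5449, -0.1611, -0.0001], 0.8), ([0.7139, -0.1859, 0.0007], 0.56)]
[284.81944254 286.05945582]
[243.93843459 274.747441  ]
[248.46575349 257.91732258]
[ 0.37506326 -0.16341452  0.44000824] [[-0.0027947129703149946, 0.9663269901040558, 0.2573020360895928], [0.9999959252380161, 0.0028504477873217745, 0.00015638023066166795], [-0.0005823115818378855, 0.25730142468289663, -0.9663310187349745]] 13.3083
```

View pics/w2c.png

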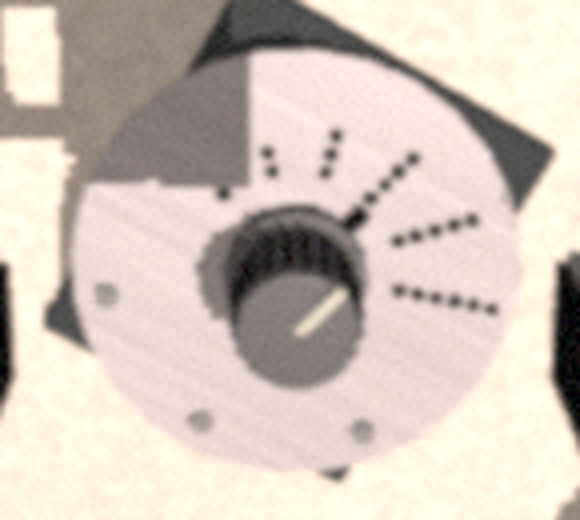

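View pics/w3.png

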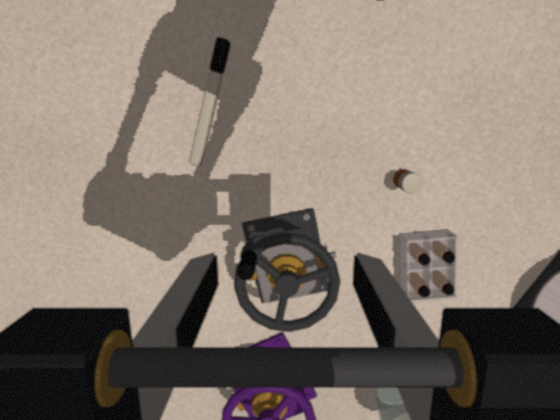

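The sleeve's pointer now stands on the four-dot row (crop (355,217)). In the valve picture the wheel's hub is at about (287,281) and the crank handle runs from (250,258) to (246,272). I'll unproject those points to check the 50 mm radius.

```bash
python3 - <<'E'
from h import *
im=np.load("w3.npy")
kM=cam("wrist")
for t in ("valve_wheel","crank","valve_base"):
  for d in models.regions_of(t,"wrist")[:2]:
    m=d["pixels"]; ys,xs=np.nonzero(m); print(t,round(d["score"],2),m.sum(),xs.min(),xs.max(),ys.min(),ys.max(),xs.mean(),ys.mean())
# rim: dark grey pixels in window, unproject on z=.089, fit circle of radius 56 outer
g=im.max(2).astype(int); sat=g-im.min(2)
w=np.zeros_like(g,bool); w[225:335,225:350]=1
print(g[235:330:6,225:350:6])
for uv in ((287,281),): print(unproj(uv,.09,"wrist",kM))
for uv in ((235,282),(340,282),(287,330)): print(unproj(uv,.085,"wrist",kM))
print(unproj((250,258),.091,"wrist",kM),unproj((246,272),.133,"wrist",kM))
cv2.imwrite("pics/w3c.png",np.clip(cv2.resize(im[220:340,220:350,::-1],None,fx=4,fy=4,interpolation=cv2.INTER_CUBIC)*2.0,0,255).astype(np.uint8))
E
```

```text
valve_wheel 0.73 1449 222 316 388 419 268.56107660455484 403.24016563147
valve_wheel 0.6 4863 234 340 232 331 285.3800123380629 281.1217355541847
crank 0.78 470 237 257 250 280 247.49787234042554 264.92765957446807
valve_base 0.61 2960 222 316 333 419 270.59054054054053 396.4408783783784
valve_base 0.58 8914 233 340 208 331 286.1310298407 267.72784384114874
[[105 106 111  94  46  51  47  48  33  27  29  38  43  42  59  58 185 189
  188 186 186]
 [174 107 109 127  31  60  30  29  33  32  27  43  57  64  56  46 173 185
  186 189 188]
 [160 106 182  76  32  27  36  44 107 125 129 125 123  86  55  61  49 152
  192 190 197]
 [179 100 189  15  17  30  82 125 123 113 108 116 125 128 125  46  56  52
  108 188 187]
 [128 106 195   2   6  10  47  81  76 138 153 155 125 125 106  67  50  59
   98 191 184]
 [172 108  58  24  14  53  55  56  99 120  77 107 157  97  73  99  77  50
   59 188 187]
 [191 107  22  19  15  87 125  52  55  64  36  72  93  82 111  54  51  50
   54 177 195]
 [196 132  50  16  28 131 125 124  50  47  64  59  38  51  54  53  53  62
   55 115 194]
 [195 183  50  53 164 129 12
[... 212 characters left out ...]
189 195  77
   57 183 181]
 [192 192 173  54  68 193 108 125 137  89  56 188 187 190 187 193 164  47
   55 187 191]
 [191 192 192  61  58 106 190 192 191  49 111 192 186 188 195 189  42  51
  169 189 190]
 [192 192 194 191  54  56  76 186 188  49 171 185 191 191 153  38  53 114
  194 191 189]
 [194 195 194 189 186  55  61  47  62  55 165 160  84  38  49  53 129 184
  194 186 184]
 [187 189 192 186 184 190 142  55  59  57  55  53  55  56  61 191 184 193
  189 193 188]]
[ 0.53337279 -0.16128567  0.09      ]
[ 0.53692269 -0.21520425  0.085     ]
[ 0.53658935 -0.10626935  0.085     ]
[ 0.59273652 -0.16102238  0.085     ]
[ 0.50808353 -0.1984647   0.091     ] [ 0.50535739 -0.19809585  0.133     ]
```

View pics/w3c.png

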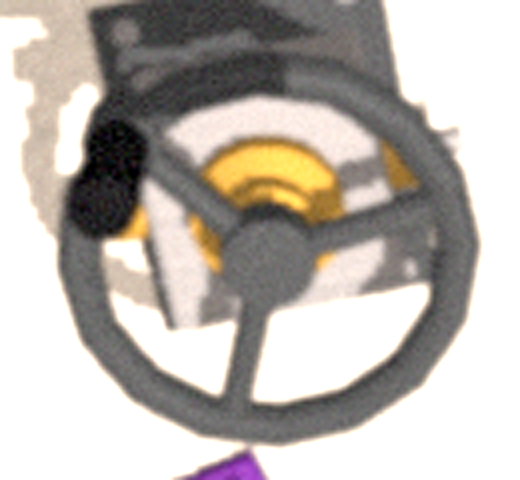

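Geometry checks out: the axis is at (0.538,-0.162) and the crank at (0.506,-0.199), a radius of 49 mm against 50 expected. I'll grip the handle and wind a first stretch clockwise.

```bash
cat >> h.py <<'E'
Z=.117; YAW=1.7
def wind(C,a,n,step,guard=15,vel=.12,ft_stop=12,rad=.05,verbose=True):
    """n steps of `step` rad; a = angle now. stops when tangential resistance is high"""
    for i in range(n):
        b=a+step; p=[C[0]+rad*np.cos(b),C[1]+rad*np.sin(b),Z]
        hit=r.move_l(p,vel=vel,guard=guard)
        F=np.array(telemetry.current_wrist_force())-F0; t=np.array(telemetry.current_ee_pos())
        e=t[:2]-C; aa=np.arctan2(e[1],e[0]); u=e/np.linalg.norm(e); T=np.array([-u[1],u[0]])*np.sign(step)
        if verbose: print(f"{b:.2f} act{aa%6.283-6.283:.2f} r{np.hypot(*e)*1e3:.1f} Fr{F[:2]@u:.1f} Ft{F[:2]@T:.1f} Fz{F[2]:.1f} {hit} t{telemetry.current_t():.1f}")
        if hit or F[:2]@T<-ft_stop: return a,b,aa,True
        a=b
    return a,a,aa,False
F0=np.zeros(3)
E
python3 - <<'E'
from h import *
import h
C=np.array([.538,-.162]); P=[.506,-.199]
a0=np.arctan2(P[1]-C[1],P[0]-C[0]); P=list(C+.05*np.array([np.cos(a0),np.sin(a0)]))
r.move_to(P+[.19],down(YAW)); gripper_to(.045)
print(telemetry.current_wrist_force())
print(r.move_l(P+[Z],vel=.1,guard=8))
gripper_to(.008,25); print(telemetry.current_opening(),telemetry.current_finger_force(),telemetry.current_wrist_force(),telemetry.current_ee_pos(),telemetry.current_joints())
print(a0,wind(C,a0,8,-.3))
E
```

```text
[-0.38406028 -0.78301177 -0.05330635]
False
0.015403897548668178 25.0001444038935 [3.01080396 0.2608156  1.35802665] [ 0.50622886 -0.19988297  0.1173474 ] [-5.04453761e-01  3.11427947e-01  1.73733937e+00  8.79870785e-04
  1.09092688e+00 -6.33833727e-01]
-2.58 act-2.60 r48.8 Fr-5.4 Ft2.5 Fz2.1 False t17.1
-2.88 act-2.90 r48.3 Fr-6.2 Ft1.4 Fz-0.2 False t17.3
-3.18 act-3.19 r48.0 Fr-6.0 Ft1.9 Fz-0.9 False t17.6
-3.48 act-3.49 r47.8 Fr-5.4 Ft1.8 Fz-1.3 False t17.9
-3.78 act-3.80 r47.8 Fr-3.9 Ft2.5 Fz-1.8 False t18.2
-4.08 act-4.10 r48.1 Fr-4.9 Ft2.1 Fz-0.8 False t18.4
-4.38 act-4.40 r48.5 Fr-4.4 Ft4.4 Fz0.1 False t18.7
-4.68 act-4.69 r49.0 Fr-3.7 Ft2.1 Fz1.7 False t19.0
-2.2838571596537505 (np.float64(-4.6838571596537495), np.float64(-4.6838571596537495), np.float64(1.591808401018195), False)
```

```bash
sed -i 's/F\[:2\]@T<-ft_stop/abs(F[:2]@T)>ft_stop/' h.py; python3 - <<'E'
from h import *
C=np.array([.538,-.162])
print(wind(C,-4.6838571596537495,66,-.3)); 
for _ in range(2): r.hold(.1); print(telemetry.current_wrist_force(),telemetry.current_ee_pos(),telemetry.current_opening(),telemetry.current_finger_force())
E
```

```text
-4.98 act-4.98 r49.6 Fr-3.1 Ft2.2 Fz4.6 False t19.3
-5.28 act-5.28 r50.2 Fr-0.0 Ft1.5 Fz4.1 False t19.5
-5.58 act-5.58 r50.8 Fr1.6 Ft1.4 Fz4.4 False t19.8
-5.88 act-5.88 r51.4 Fr5.6 Ft1.1 Fz2.9 False t20.1
-6.18 act-6.12 r51.7 Fr7.3 Ft-6.3 Fz5.1 False t20.4
-6.48 act-0.01 r52.2 Fr0.5 Ft2.4 Fz-0.3 True t20.6
(-6.183857159653749, -6.483857159653748, np.float64(-0.012626342404123017), True)
[ 0.23659324 -2.62487982  1.01290296] [ 0.59018717 -0.16233792  0.11697587] 0.013445287989586354 24.134819768951274
[-0.77633117 -3.08888315 -0.54839115] [ 0.59014643 -0.16198759  0.11697038] 0.013893695799248084 24.144465738208964
```

The tool passed the stop and the pads slid about 8 mm along the handle: the opening fell from 15.4 to 13.4 mm. The foot's edge is at about 10°, so the stop should be near angle +0.18, which is where the tangential force rose. I'll regrip there with the pads facing the tangential direction, then press gently on the stop.

```bash
python3 - <<'E'
from h import *
C=np.array([.538,-.162])
P=lambda a,rad=.0505:[C[0]+rad*np.cos(a),C[1]+rad*np.sin(a),Z]
gripper_to(.045); r.move_l(P(.18)); r.move_l(P(.18),rot=down(.9)); r.move_l(P(.18),rot=down(.18))
print("free F",telemetry.current_wrist_force(),telemetry.current_joints()[5])
gripper_to(.008,25); print(telemetry.current_opening(),telemetry.current_finger_force(),telemetry.current_wrist_force(),telemetry.current_ee_pos())
for a in (.15,.12,.09,.06,.03):
    h=r.move_l(P(a),vel=.03,guard=10); F=np.array(telemetry.current_wrist_force()); e=telemetry.current_ee_pos()[:2]-C
    print(a,h,np.arctan2(e[1],e[0]),np.hypot(*e),F,telemetry.current_t())
    if h or F[1]>15: break
r.hold(.2); e=telemetry.current_ee_pos()[:2]-C
print(np.arctan2(e[1],e[0]),telemetry.current_wrist_force(),telemetry.current_opening())
im=vision.snapshot("side"); p=proj([.54,-.16,.1],"side").astype(int); print(p)
c=im[max(p[1]-60,0):p[1]+60,p[0]-70:p[0]+70,::-1]; cv2.imwrite("pics/s2.png",cv2.resize(c,None,fx=4,fy=4,interpolation=cv2.INTER_CUBIC))
E
```

```text
free F [-0.07476162  0.01686563 -0.13177049] 1.0204541444124107
0.015614660790201337 25.000004539615475 [-0.40437984  1.84921278  0.16590215] [ 0.5875972  -0.15247833  0.11700754]
0.15 False 0.1843392902691166 0.05048570550742555 [-1.59026367  4.95663437  2.0498905 ] 24.3333
0.12 False 0.18230921743811365 0.050448988722358964 [-0.67615381  8.37719461  1.52594969] 24.5833
0.09 False 0.18035323701849007 0.05046313906678324 [-0.50481434 10.85303033  2.51232366] 24.8333
0.06 False 0.178667036663034 0.05041272661366026 [-0.46483207 12.97920629  4.11157547] 25.0833
0.03 False 0.17585995245241465 0.050397575048015904 [-0.74351035 16.47179728  4.14701521] 25.3333
0.1762445370260096 [ 0.0575007  16.18941888  4.62891632] 0.015542185076920761
[293 168]
```

View pics/s2.png

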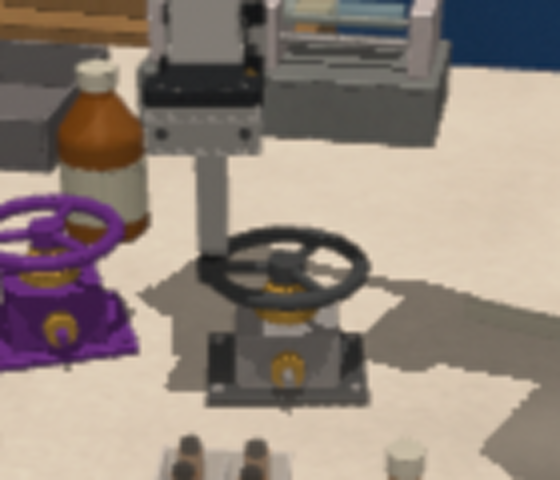

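The side picture shows the gripper on the dark valve's crank (crop (212,265)), clear of the purple valve. The stop is firm at 0.178 rad, which matches the base's x axis. Now I'll back off two turns.

```bash
python3 - <<'E'
from h import *
C=np.array([.538,-.162]); a0=.18
res=wind(C,a0,42,4*np.pi/42,guard=25,ft_stop=22,rad=.0505); print(res)
r.hold(.4); e=telemetry.current_ee_pos()[:2]-C
print(np.arctan2(e[1],e[0]),telemetry.current_wrist_force(),telemetry.current_opening(),telemetry.current_finger_force(),telemetry.current_t())
im=vision.snapshot("side"); p=proj([.54,-.16,.1],"side").astype(int)
print([(np.round(d["at"],3).tolist(),round(d["score"],2)) for d in models.mark_of("crank","side")])
c=im[p[1]-60:p[1]+60,p[0]-70:p[0]+70,::-1]; cv2.imwrite("pics/s3.png",cv2.resize(c,None,fx=4,fy=4,interpolation=cv2.INTER_CUBIC))
E
```

```text
0.48 act-5.78 r50.2 Fr-0.5 Ft2.8 Fz1.6 False t25.9
0.78 act-5.49 r49.9 Fr-1.9 Ft2.3 Fz0.9 False t26.2
1.08 act-5.20 r49.6 Fr-2.7 Ft2.3 Fz2.0 False t26.5
1.38 act-4.90 r49.3 Fr-4.9 Ft2.1 Fz-0.1 False t26.7
1.68 act-4.61 r49.1 Fr-5.3 Ft1.4 Fz-1.2 False t27.0
1.98 act-4.31 r49.0 Fr-4.3 Ft2.2 Fz-2.4 False t27.3
2.27 act-4.00 r49.0 Fr-4.4 Ft2.5 Fz-3.7 False t27.6
2.57 act-3.70 r49.0 Fr-4.4 Ft2.4 Fz-5.8 False t27.8
2.87 act-3.40 r49.2 Fr-5.1 Ft2.2 Fz-5.5 False t28.1
3.17 act-3.10 r49.5 Fr-5.0 Ft2.9 Fz-5.6 False t28.4
3.47 act-2.81 r49.8 Fr-4.3 Ft2.7 Fz-4.2 False t28.7
3.77 act-2.52 r50.1 Fr-3.0 Ft2.6 Fz-4.1 False t28.9
4.07 act-2.22 r50.4 Fr-2.2 Ft1.9 Fz-2.4 False t29.2
4.37 act-1.92 r50.6 Fr-0.9 Ft1.6 Fz-1.9 False t29.5
4.67 act-1.61 r50.8 Fr0.7 Ft1.1 Fz-1.0 False t29.8
4.97 act-1.31 r51.0 Fr2.4 Ft1.7 Fz-2.6 False t30.0
5.27 act-1.00 r51.1 Fr4.7 Ft1.8 Fz-3.6 False t30.3
5.57 act-0.70 r51.0 Fr4.4 Ft2.1 Fz-3.7 False t30.6
5.86 act-0.40 r50.9 Fr4.5 Ft2.1 Fz-3.9 False t30.9
6.16 act-0.10 r50.6 Fr4.4 Ft2.2 Fz-2.6 False t31.1
6.46 act-6.08 r50.3 Fr4.6 Ft3.2 Fz-1.8 False t31.4
6.76 act-5.77 r50.
[... 588 characters left out ...]
 False t34.7
10.35 act-2.22 r50.4 Fr-1.8 Ft1.3 Fz-1.8 False t35.0
10.65 act-1.92 r50.6 Fr0.1 Ft2.7 Fz-0.5 False t35.3
10.95 act-1.61 r50.9 Fr1.5 Ft1.5 Fz-0.5 False t35.5
11.25 act-1.31 r51.0 Fr2.2 Ft1.7 Fz-1.9 False t35.8
11.55 act-1.00 r51.1 Fr3.3 Ft2.0 Fz-3.7 False t36.1
11.85 act-0.70 r51.0 Fr4.3 Ft1.9 Fz-4.0 False t36.4
12.15 act-0.40 r50.9 Fr6.1 Ft1.6 Fz-2.6 False t36.6
12.45 act-0.10 r50.6 Fr5.4 Ft2.5 Fz-2.5 False t36.9
12.75 act-6.08 r50.4 Fr5.0 Ft3.1 Fz-1.5 False t37.2
(12.746370614359167, 12.746370614359167, np.float64(0.2070431539895915), False)
0.18220333563612204 [ 2.8280682   3.09129427 -1.62576875] 0.015358192717261401 24.999890985782258 37.5917
[([0.762, -0.162, 0.094], 0.43)]
```

View pics/s3.png

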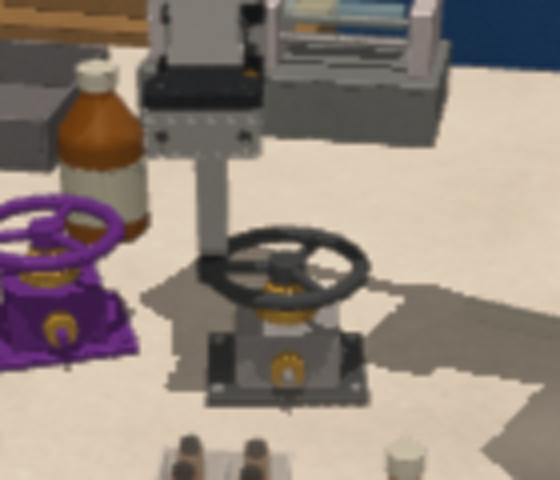

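The wheel shows the same spoke and crank pose as at the stop (crank at crop (212,265)), two turns on. The tool is at 0.182 rad and still grips with 25 N, so I'm handing it in.

```bash
python3 -c "
from h import *
print(r.sign_off())"
```

```text
the job is handed in; nothing more can be done
None
```

The job is handed in: the sleeve clicked into four dots and was released, the valve was wound shut to its stop and backed off two turns by arm readings (final crank angle 0.182 rad, stop 0.178), and the crank handle is still pinched at 25 N; sign-off returned no verdict.

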